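# Sort out the rejected glaze cell and hold the passed one in the meter's light beam

## Robot

A 7-joint arm with a two-finger parallel gripper is mounted at the origin on the work surface. World frame = base frame: x ahead of the robot, y to its left, z up, the work surface at z = 0. Lengths are in m, angles in rad, forces in N, time in s.
With the tool pointing down it reaches from about 0.4 to 0.875 m from the base axis. Payload 4.4 kg.
Tool frame: the origin (TCP) lies midway between the tips of the shut fingers; the grasp point (between the pads) lies 19 mm behind it; z points along the fingers, y is the line along which they close (so a half turn about z gives the same grasp; the last joint's range is limited). The gripper opens to 85 mm and grips with 20 to 120 N. Pads are 22 mm wide; open, the fingers measure 114 mm over their backs; the gripper's body (76 mm by 85 mm) begins 54 mm behind the grasp point. The pads swing forward as they close: fully open they stand 13 mm farther back than shut.
Start: joints at [-1.361, 0.628, 0.038, 1.517, -0.027, 0.996, -0.02], TCP at [0.177, 0.625, 0.231] pointing down, gripper open.
Joint ranges: [-3.06, 3.06], [-0.37, 2.12], [-1.25, 1.32], [0.18, 2.47], [-1.1, 4.24], [0.23, 1.98], [-2.94, 2.94]. Speed limits (rad/s): [2.57, 2.57, 3.14, 3.14, 3.14, 3.14, 3.14].

## Interface

Orientations are given as [roll, pitch, yaw] about the fixed x, y, z axes, in that order (R = Rz(yaw) Ry(pitch) Rx(roll)).
In Python, from cell import env gives the robot as it stands. The module is installed in compiled form; this text tells all that it offers.
- The arm moves only by the tool send_rows, never from a script. Its argument "commands" is a list of rows, each a list of 2 entries, a list of its own where there are three numbers: the shift along the world's x, y, z in mm, then the turn, a rotation vector about the world's x, y, z in rad. A call has 1 to 8 rows; each row is the pose to reach, as a shift and turn from the pose commanded when the call began; what a row does not reach only later rows make up. A row lasts 1/10 s, in which the tool goes at most 50 mm and 8.59 degrees, less where a joint would pass 70% of its speed; a pose out of reach is approached as far as the arm can. A call with a gripper value outside its range is refused whole. "hand" is the finger opening in mm, from 0 to 85.4, set as the call begins (left out, the last holds). The fingers move at their own pace and stop on an object; the grip force is fixed at half the most. Time passes only in rows, so rows that repeat a pose let the fingers close. It gives the time, the measured TCP pose, the force, the opening and the grip force at its end, in the units of the state.
- env.observe(): the state, without advancing time (a new reading comes with each control period).
- env.capture(name): name is "scene" or "top" or "wrist"; returns (picture, depth): 480x640x3 uint8, red, green, blue; 480x640 float32, m along the optical axis (not along the pixel's ray), 0 where there is no reading.
- env.camera_info(name): a dict with "fx", "fy", "cx", "cy" (pixels), "rvec" (rotation vector, rad) and "tvec" (3), from world to camera coordinates, as OpenCV has them. Camera axes: x right, y down, z forward; pixel columns grow to the right and rows downward; lengths in m; the calibration is good to about 2 mm. The wrist camera is an equidistant fisheye: a pixel r from the principal point sees the ray r / f radians off the axis. A picture is of the moment at which its call begins: read the wrist's pose just before it. camera_info takes no time and is no camera call; for the wrist camera it gives the pose at the moment of the call.
- env.job_done(): hands the job in; it is judged then, once.
Trained networks look in the newest picture that a camera, given by its name, has taken for a name from the list of things; names that differ only in an ending like _2 or _b are one class to them, and where a whole thing is asked for, a point or a joint stands for the part that bears it (a point fixed in the world has none). Each returns a list of dicts, best first, with "p" (0 to 1); they miss things now and then, are a little off and sometimes report something else, mostly with a low value. They report only what shows in the picture. A call takes as long as a camera call.
- env.regions_of(camera, target): "region" (480x640 bool, what is visible of it) and "box" ([left, top, width, height] in pixels, round what is visible of it).
- env.pinpoint(camera, target): "at" ([column, row] in pixels: a listed point, or the origin of a listed thing).
The state is a dict: "clock": time; "joints": joint angles; "dq": joint speeds; "joint_efforts": joint torques, N m; "eef_pos": TCP position; "eef_rot": TCP orientation; "contact_force": force on the tool from outside, world axes, zero at the start; "moment": the same for the moment, N m; "gripper_width": opening from 0.0 (shut) to 1.0 (fully open); "grip_force": force on a finger pad.
Only numpy, scipy, OpenCV 4.12 (cv2) and the standard library are available. Lean on these libraries where they do the work, as an engineer would, in place of code of your own. Each camera call takes 0.05 s, during which the arm holds its last target. There are 200 camera calls.

## Task

Three glass glaze-sample cells stand in the white rack, and they may be gripped by their two frosted faces only, never by the clear windows or the stopper. Stand the red-tagged reject upright in the red reject nest without dropping it and let go of it there; then take the green-tagged cell and finish while still holding it upright in the open bay of the transmission meter, between the lamp and the receiver and touching neither, so that the light beam passes through the middle of its clear windows square-on. Leave the yellow-tagged cell, the jar, the trowel and the sample board where they are and do not knock the meter.

Things in the scene. Friction and masses are not known exactly. Their poses are not given: they have to be found in the camera images.
- green_cell_center (a point): Centre of the green-tagged cell's glass, 25 mm above its underside. All cells: glass 24 mm long (x) x 18 wide (y) x 50 tall (z, up), about 45 g. The two frosted matt-white faces look along +y and -y (18 mm apart; grip these); the two clear windows, 13 mm wide, look along +x and -x; light must pass along x. Stopper and flat coloured tag (22 x 12 mm) on top: 59 mm in all
- red_cell_center (a point): Centre of the red-tagged cell (reject), half-way up its glass: same size and axes as the green one. The cells start upright in the rack's pockets, which hold their lowest 10 mm; which cell is in which pocket varies. An amber sheet of cured glaze is inside each
- yellow_cell_center (a point): Centre of the yellow-tagged cell (still curing, stays in the rack), half-way up its glass: same size and axes as the green one
- rack: White plastic cell rack, fixed, 175 mm (x) x 50 mm (y) x 16 mm high, origin at the centre of its underside. Three pockets in a row along its x at -55, 0 and +55 mm, each 28 x 22 mm and 10 mm deep, floor 6 mm above the table. The cells stand in it with their x along the rack's x, so the frosted faces look to its long sides
- reject_nest: Red plastic reject nest, fixed, 66 mm (x) x 58 mm (y) x 16 mm high, origin at the centre of its underside. One pocket in the middle, 32 mm along x by 26 mm along y, 10 mm deep, floor 6 mm above the table: a cell stands in it with its x along the nest's x (either way round), its centre then 31 mm above the table
- meter: Open-bay transmission meter, fixed, 284 mm (x) x 104 mm (y), origin at the centre of its underside. Base 30 mm high; black lamp head (+x end) and white receiver head (-x end), each 78 x 74 mm, tops 127 mm above the table. Their lens barrels, 38 mm across, face each other, ends at x = +50 and -50 mm; the bay between is open above and to both sides. White line on the bay floor under the beam
- beam (a point): Middle of the light beam, half-way between the lens barrels, 100 mm above the table; the thin horizontal beam runs along the meter's x axis; axes as meter
- jar: White jar, 72 mm across, 105 mm tall, a bystander; origin at the centre of its underside
- trowel: Steel plastering trowel with a red handle, lying on its blade 200 (x) x 80 mm, 65 mm high, a bystander; origin at the centre of its underside
- sample_board: Wooden board with ochre plaster, 120 (x) x 150 x 20 mm, lying flat, a bystander; origin at the centre of its underside

How it is judged:
By the outcome, as a careful person would: the job done as asked, in the order asked, and still so for the second after the job is handed in, while the arm keeps its last pose, push and grip.
It also fails if it takes over 58 s, if anything falls off the work surface, if the arm or the gripper's body presses on something with over 40 N, if the wrist force passes 120 N, or if a joint passes its speed limit or range.

## Working session

There is one attempt and no reset: what is moved stays moved. The work goes in short steps, Python scripts to look and compute and a tool call to move; the robot and the scene stay as the last step left them, time stands still between calls to the robot, and variables do not carry over. Pictures are saved under pics/ and viewed, at most 10 in all, crops included, and the job is handed in when it is done.

Besides the shell and the picture viewer there is one more tool, called after ">>>" as name(argument=value, ...), one argument or row to a line, values as JSON. send_rows: Moves the arm, as the interface text tells. Its arguments: {"type":"object","properties":{"commands":{"type":"array"},"hand":{"type":"number"}},"required":["commands"]}

```bash
mkdir -p pics; cat > h.py <<'E'
import numpy as np, cv2
from cell import env
def world(ci, uv, depth=None, z=None):
    R=cv2.Rodrigues(np.array(ci["rvec"],float))[0]; t=np.array(ci["tvec"],float).ravel()
    d=np.array([(uv[0]-ci["cx"])/ci["fx"],(uv[1]-ci["cy"])/ci["fy"],1.0])
    o=-R.T@t; w=R.T@d
    s=depth if z is None else (z-o[2])/w[2]
    return o+s*w
E
python3 - <<'E'
from h import *
print(env.observe())
for c in("scene","top"):
    p,d=env.capture(c); cv2.imwrite(f"pics/{c}0.png",p[:,:,::-1]); np.save(c+"d.npy",d)
    ci=env.camera_info(c)
    R=cv2.Rodrigues(np.array(ci["rvec"],float))[0]; print(c,ci["fx"],(-R.T@np.array(ci["tvec"]).ravel()).round(3),R[2].round(2))
    for n,z in(("green_cell_center",.031),("red_cell_center",.031),("yellow_cell_center",.031),("rack",0),("reject_nest",0),("meter",0),("beam",.1),("jar",0),("trowel",0),("sample_board",0)):
        for r in env.pinpoint(c,n)[:2]: print(c,n,round(r["p"],2),np.round(r["at"],1),world(ci,r["at"],z=z).round(4))
E
```

```text
{'clock': 0.0, 'joints': array([-1.36076115,  0.62935322,  0.03845106,  1.5183574 , -0.02699557,
        0.99629498, -0.01995511]), 'dq': array([-1.75554926e-03, -8.68175945e-04,  2.60068857e-04, -8.81745872e-05,
        7.53158438e-04, -2.19868607e-03,  4.05072670e-04]), 'joint_efforts': array([-3.22351871e-04, -5.63394642e+01,  1.22665353e+00, -1.93444330e+01,
        1.10464194e-02,  1.03671962e-02,  9.26636432e-06]), 'eef_pos': array([0.17683768, 0.62483938, 0.23038805]), 'eef_rot': array([-3.13969831e+00,  3.41536607e-05,  2.86579768e+00]), 'contact_force': array([0.11834494, 0.45933258, 0.59871583]), 'moment': array([ 0.0104739 , -0.00564125, -0.03225427]), 'grip_force': 0.0, 'gripper_width': 0.9988718098269902}
scene 599.2754888246981 [1.115 0.676 0.66 ] [-0.51 -0.66 -0.56]
scene green_cell_center 0.83 [472.1 295.2] [0.4374 0.2158 0.031 ]
scene red_cell_center 0.58 [448.7 307.9] [0.4931 0.2149 0.031 ]
scene yellow_cell_center 0.81 [425.9 321.8] [0.547  0.2166 0.031 ]
scene rack 0.69 [445.6 321.7] [0.4927 0.2132 0.    ]
scene rack 0.58 [450.1 307.5] [ 0.4597  0.1928 -0.    ]
sc
[... 391 characters left out ...]
0.1904 0.    ]
top 624.7630670084864 [0.471 0.039 1.088] [ 0.14  0.01 -0.99]
top green_cell_center 0.57 [209.5 342.2] [0.4413 0.2183 0.031 ]
top red_cell_center 0.58 [214.1 310.2] [0.4946 0.2126 0.031 ]
top yellow_cell_center 0.52 [213.9 275.5] [0.5531 0.2151 0.031 ]
top rack 0.96 [217.8 313.1] [0.4904 0.2111 0.    ]
top rack 0.53 [215.2 274.3] [0.5576 0.218  0.    ]
top reject_nest 0.97 [302.7 282.6] [0.5454 0.065  0.    ]
top meter 0.78 [494.9 299.2] [ 0.5215 -0.2684  0.    ]
top beam 0.6 [508.  295.3] [ 0.5233 -0.2609  0.1   ]
top jar 0.67 [286.8 181.9] [0.7243 0.0964 0.    ]
top trowel 0.59 [425.  174.4] [ 0.7414 -0.1496  0.    ]
top sample_board 0.57 [195.2 170.5] [0.7429 0.2606 0.    ]
```

View pics/top0.png

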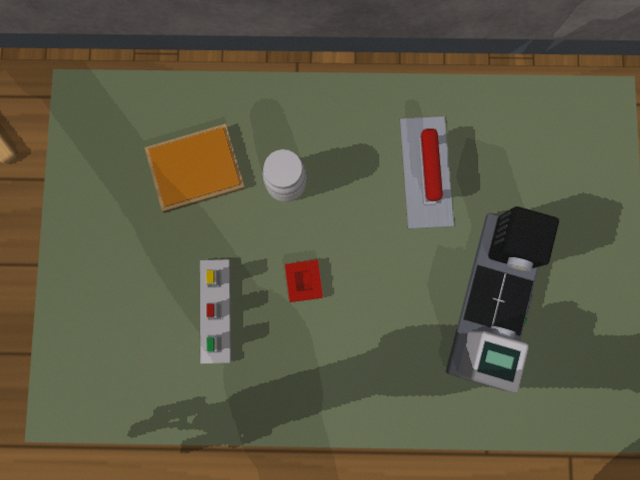

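View pics/scene0.png

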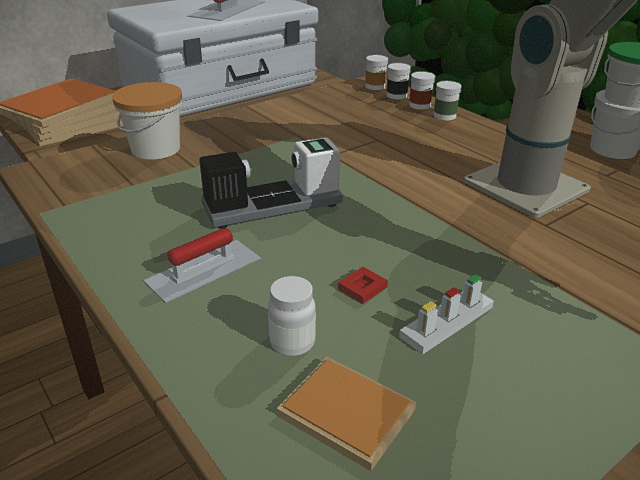

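```bash
python3 - <<'E'
from h import *
ci=env.camera_info("top"); 
R=cv2.Rodrigues(np.array(ci["rvec"],float))[0]; t=np.array(ci["tvec"],float).ravel()
d=np.load("topd.npy"); u,v=np.meshgrid(np.arange(640),np.arange(480))
P=np.stack([(u-ci["cx"])/ci["fx"]*d,(v-ci["cy"])/ci["fy"]*d,d],-1)
W=(P-t)@R
for n,lo,hi in(("rack",.009,.022),("reject_nest",.009,.022),("meter",.115,.14),("meter",.02,.035)):
    r=env.regions_of("top",n)
    if not r: print(n,"none");continue
    m=r[0]["region"]&(d>0)&(W[...,2]>lo)&(W[...,2]<hi)
    q=W[m]; rc=cv2.minAreaRect((q[:,:2]*1000).astype(np.float32)); print(n,r[0]["p"],len(q),np.median(q[:,2]),rc)
for n in("green_cell_center","red_cell_center","yellow_cell_center"):
    for r in env.regions_of("top",n)[:1]:
        q=W[r["region"]&(d>0)&(W[...,2]>.055)]; print(n,r["p"],len(q),q.mean(0).round(4),cv2.minAreaRect((q[:,:2]*1000).astype(np.float32)))
E
```

```text
rack 0.75 2173 0.016402165294357417 ((495.23822021484375, 214.52484130859375), (175.32008361816406, 51.172367095947266), 2.454293966293335)
reject_nest 0.72 1039 0.016495588987223857 ((548.930908203125, 64.157470703125), (66.06781768798828, 57.77012252807617), 8.193815231323242)
meter 0.87 5168 0.1274195449358838 ((519.6815795898438, -263.52508544921875), (76.60888671875, 278.70050048828125), 74.71702575683594)
meter 0.87 5252 0.03078469119969768 ((519.080810546875, -265.5113220214844), (108.49666595458984, 282.5665283203125), 74.63375091552734)
green_cell_center 0.51 137 [0.4407 0.2108 0.0634] ((440.82275390625, 210.94854736328125), (22.68575668334961, 16.305593490600586), 2.0444300174713135)
red_cell_center 0.78 141 [0.4946 0.2141 0.0636] ((494.9262390136719, 214.53013610839844), (21.339643478393555, 18.0474910736084), 2.1090683937072754)
yellow_cell_center 0.74 132 [0.549  0.2153 0.0633] ((549.1177368164062, 215.37232971191406), (21.97054100036621, 14.215921401977539), 2.790659189224243)
```

The top view shows the rack at left (yellow at row 277, red 310, green 344, all near column 212), the red nest at (303,281), and the meter at (498,300) with the lamp at its upper end. The scene view agrees. From depth, rack yaw is +2.4°, nest +8.2° and meter −15.3°. I'll move above the red cell.

>>> send_rows(
  commands=[
    [[15, -20, 0], [0, 0, 0.02]],
    [[45, -58, -5], [0, 0, 0.06]],
    [[75, -97, -10], [0, 0, 0.1]],
    [[105, -136, -20], [0, 0, 0.14]],
    [[135, -174, -30], [0, 0, 0.18]],
    [[165, -213, -40], [0, 0, 0.22]],
    [[195, -252, -50], [0, 0, 0.26]],
    [[220, -284, -55], [0, 0, 0.3]],
  ],
)

```text
clock: 2.25
eef_pos: [0.3983, 0.3386, 0.1758]
eef_rot: [-3.14, -0.0, -3.117]
contact_force: [0.1, 0.5, -0.4]
gripper_width: 1.001
grip_force: 0.0
```

>>> send_rows(
  commands=[
    [[25, -32, 0], [0, 0, 0.018]],
    [[50, -65, -10], [0, 0, 0.018]],
    [[75, -97, -15], [0, 0, 0.018]],
    [[90, -116, -20], [0, 0, 0.018]],
    [[98, -126.5, -25], [0, 0, 0.018]],
    [[98, -126.5, -25], [0, 0, 0.018]],
    [[98, -126.5, -25], [0, 0, 0.018]],
  ],
)

```text
clock: 2.95
eef_pos: [0.4941, 0.2164, 0.1513]
eef_rot: [3.141, -0.001, -3.098]
contact_force: [-0.3, 0.9, 0.4]
gripper_width: 1.001
grip_force: 0.0
```

```bash
python3 - <<'E'
from h import *
s=env.observe(); print(s["clock"],s["eef_pos"].round(4),s["eef_rot"].round(4))
ci=env.camera_info("wrist"); p,d=env.capture("wrist"); cv2.imwrite("pics/w1.png",p[:,:,::-1])
R=cv2.Rodrigues(np.array(ci["rvec"],float))[0]; t=np.array(ci["tvec"],float).ravel()
u,v=np.meshgrid(np.arange(640),np.arange(480))
x=(u-ci["cx"])/ci["fx"];y=(v-ci["cy"])/ci["fy"];th=np.hypot(x,y)+1e-9;k=np.tan(np.minimum(th,1.5))/th
W=(np.stack([x*k*d,y*k*d,d],-1)-t)@R
print((-R.T@t).round(4),R[2].round(2))
for n in("green_cell_center","red_cell_center","yellow_cell_center","rack","reject_nest"):
    for r in env.regions_of("wrist",n)[:1]:
        lo,hi=(.058,.07) if "cell" in n else (.011,.02)
        q=W[r["region"]&(d>0)&(W[...,2]>lo)&(W[...,2]<hi)]
        if len(q)>5: print(n,round(r["p"],2),len(q),q.mean(0).round(4),cv2.minAreaRect((q[:,:2]*1000).astype(np.float32)))
E
```

```text
2.95 [0.4941 0.2164 0.1513] [ 3.1406e+00 -8.0000e-04 -3.0981e+00]
[0.4223 0.2138 0.2938] [ 0.28  0.01 -0.96]
green_cell_center 0.76 716 [0.4403 0.2127 0.0648] ((440.3807678222656, 212.6680145263672), (21.9206600189209, 11.768031120300293), 2.5360219478607178)
red_cell_center 0.91 628 [0.4941 0.2149 0.0646] ((494.84393310546875, 214.99461364746094), (22.37983512878418, 12.25146484375), 2.9100441932678223)
yellow_cell_center 0.58 535 [0.5486 0.2171 0.0644] ((549.7276000976562, 217.08197021484375), (22.73994255065918, 12.127542495727539), 2.38588547706604)
rack 0.82 9840 [0.4834 0.2145 0.0158] ((495.0147705078125, 214.89097595214844), (175.0149383544922, 50.746002197265625), 2.4252026081085205)
reject_nest 0.57 3391 [0.5468 0.0664 0.0155] ((548.9312133789062, 65.07149505615234), (67.3570327758789, 59.46377944946289), 8.694960594177246)
```

View pics/w1.png

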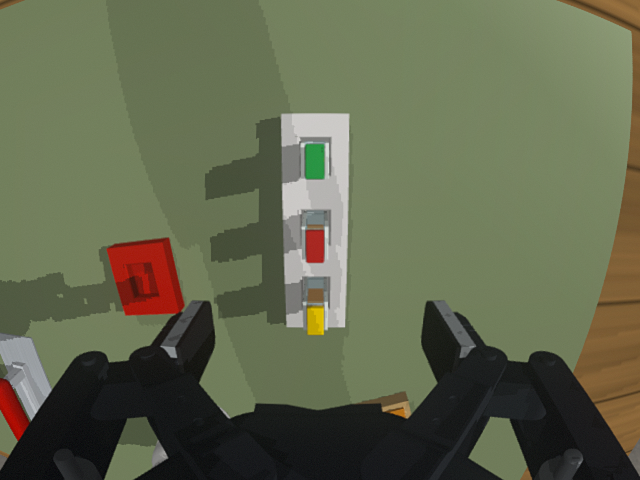

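The wrist view shows the rack centred with green (315,161), red (315,245) and yellow (316,320), and the nest at (147,278). The measured red cell position is (0.4948, 0.2149). I'll descend on it.

>>> send_rows(
  commands=[
    [[0.5, -1, -15], [0, 0, 0]],
    [[0.5, -1, -40], [0, 0, 0]],
    [[0.5, -1, -65], [0, 0, 0]],
    [[0.5, -1, -90], [0, 0, 0]],
    [[0.5, -1, -110], [0, 0, 0]],
    [[0.5, -1, -110], [0, 0, 0]],
    [[0.5, -1, -110], [0, 0, 0]],
  ],
  hand=45,
)

```text
clock: 3.95
eef_pos: [0.4954, 0.2143, 0.0415]
eef_rot: [-3.142, -0.0, -3.099]
contact_force: [-0.1, 0.2, 0.2]
gripper_width: 0.53
grip_force: 0.0
```

>>> send_rows(
  commands=[
    [[-0.5, 0.5, -10], [0, 0, 0]],
    [[-0.5, 0.5, -20], [0, 0, 0]],
    [[-0.5, 0.5, -20], [0, 0, 0]],
    [[-0.5, 0.5, -20], [0, 0, 0]],
  ],
)

```text
clock: 4.35
eef_pos: [0.4948, 0.2144, 0.0212]
eef_rot: [-3.141, -0.0, -3.099]
contact_force: [0.1, -0.6, -0.5]
gripper_width: 0.526
grip_force: 0.0
```

>>> send_rows(
  commands=[
    [[0, 0, 0], [0, 0, 0]],
    [[0, 0, 0], [0, 0, 0]],
    [[0, 0, 0], [0, 0, 0]],
    [[0, 0, 0], [0, 0, 0]],
    [[0, 0, 0], [0, 0, 0]],
    [[0, 0, 0], [0, 0, 0]],
    [[0, 0, 0], [0, 0, 0]],
    [[0, 0, 0], [0, 0, 0]],
  ],
  hand=8,
)

```text
clock: 5.15
eef_pos: [0.4953, 0.2146, 0.0217]
eef_rot: [3.141, 0.001, -3.099]
contact_force: [-0.2, 0.2, 5.6]
gripper_width: 0.199
grip_force: 58.8
```

>>> send_rows(
  commands=[
    [[0, 0, 4], [0, 0, 0]],
    [[0, 0, 10], [0, 0, 0]],
    [[0, 0, 20], [0, 0, 0]],
    [[0, 0, 35], [0, 0, 0]],
    [[0, 0, 50], [0, 0, 0]],
    [[0, 0, 60], [0, 0, 0]],
    [[0, 0, 60], [0, 0, 0]],
    [[0, 0, 60], [0, 0, 0]],
  ],
)

```text
clock: 5.95
eef_pos: [0.4949, 0.2144, 0.0814]
eef_rot: [3.142, 0.0, -3.099]
contact_force: [-0.3, 0.6, -0.9]
gripper_width: 0.2
grip_force: 58.4
```

```bash
cat >> h.py <<'E'
def wrist(name):
    s=env.observe(); print(s["clock"],s["eef_pos"].round(4),s["eef_rot"].round(4),s["grip_force"].__round__(1),s["contact_force"].round(1))
    ci=env.camera_info("wrist"); p,d=env.capture("wrist"); cv2.imwrite(f"pics/{name}.png",p[:,:,::-1])
    R=cv2.Rodrigues(np.array(ci["rvec"],float))[0]; t=np.array(ci["tvec"],float).ravel()
    u,v=np.meshgrid(np.arange(640),np.arange(480))
    x=(u-ci["cx"])/ci["fx"];y=(v-ci["cy"])/ci["fy"];th=np.hypot(x,y)+1e-9;k=np.tan(np.minimum(th,1.5))/th
    return d,(np.stack([x*k*d,y*k*d,d],-1)-t)@R
def rect(n,d,W,lo,hi,cam="wrist"):
    for r in env.regions_of(cam,n)[:1]:
        q=W[r["region"]&(d>0)&(W[...,2]>lo)&(W[...,2]<hi)]
        if len(q)>5: print(n,round(r["p"],2),len(q),q.mean(0).round(4),cv2.minAreaRect((q[:,:2]*1000).astype(np.float32)))
        return q
E
python3 - <<'E'
from h import *
d,W=wrist("w2")
q=rect("red_cell_center",d,W,.09,.15)
print(np.percentile(q[:,2],[5,50,95]).round(4))
rect("reject_nest",d,W,.011,.02)
E
```

```text
5.95 [0.4949 0.2144 0.0814] [ 3.1415e+00  1.0000e-04 -3.0994e+00] 58.4 [-0.3  0.6 -0.9]
red_cell_center 0.8 4737 [0.4892 0.2147 0.1155] ((494.4561767578125, 214.55189514160156), (24.647762298583984, 18.685131072998047), 2.6465671062469482)
[0.0944 0.1161 0.125 ]
reject_nest 0.92 4592 [0.5464 0.0671 0.0154] ((549.1917114257812, 64.13641357421875), (67.45133209228516, 60.70067596435547), 8.093939781188965)
```

View pics/w2.png

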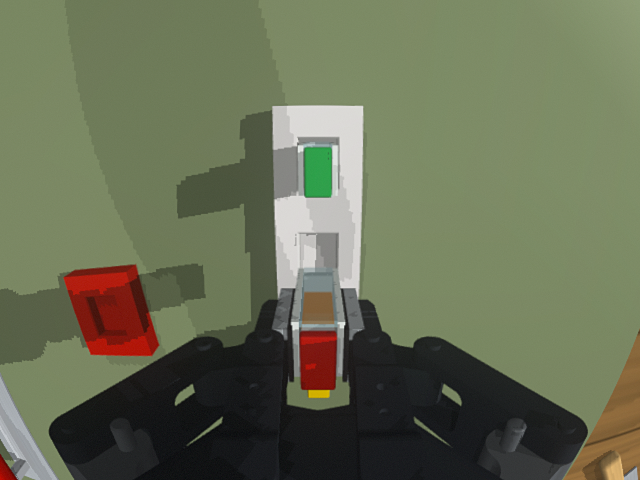

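Red is held upright and centred (tag at (319,360)), with the nest at (110,310). I'll carry it to the nest.

>>> send_rows(
  commands=[
    [[4, -10, 4], [0, 0, 0.01]],
    [[12, -32, 5], [0, 0, 0.03]],
    [[21, -57, 5], [0, 0, 0.05]],
    [[30, -83, 5], [0, 0, 0.07]],
    [[39, -108, 5], [0, 0, 0.09]],
    [[48, -132, 5], [0, 0, 0.1]],
    [[53, -146, 2], [0, 0, 0.1]],
    [[54.5, -150, 0], [0, 0, 0.1]],
  ],
)

```text
clock: 6.9
eef_pos: [0.5499, 0.0616, 0.0809]
eef_rot: [-3.14, -0.0, -3.003]
contact_force: [-0.1, 0.4, -1.2]
gripper_width: 0.205
grip_force: 58.5
```

>>> send_rows(
  commands=[
    [[0, 0, 0], [0, 0, 0]],
    [[0, 0, -5], [0, 0, 0]],
    [[0, 0, -15], [0, 0, 0]],
    [[0, 0, -25], [0, 0, 0]],
    [[0, 0, -35], [0, 0, 0]],
    [[0, 0, -35], [0, 0, 0]],
    [[0, 0, -35], [0, 0, 0]],
  ],
)

```text
clock: 7.6
eef_pos: [0.5491, 0.0646, 0.0458]
eef_rot: [-3.142, -0.001, -2.999]
contact_force: [-0.5, -0.3, -0.5]
gripper_width: 0.2
grip_force: 58.5
```

```bash
python3 - <<'E'
from h import *
d,W=wrist("w3")
rect("red_cell_center",d,W,.05,.15)
rect("reject_nest",d,W,.011,.02)
E
```

```text
7.6 [0.5491 0.0646 0.0458] [-3.1416e+00 -1.1000e-03 -2.9991e+00] 58.5 [-0.5 -0.3 -0.5]
red_cell_center 0.73 5082 [0.5434 0.0643 0.0788] ((548.8762817382812, 65.22259521484375), (25.267637252807617, 18.738523483276367), 8.254858016967773)
reject_nest 0.8 7254 [0.5329 0.0621 0.0157] ((539.2866821289062, 63.00411605834961), (47.32227325439453, 58.50137710571289), 8.644776344299316)
```

View pics/w3.png

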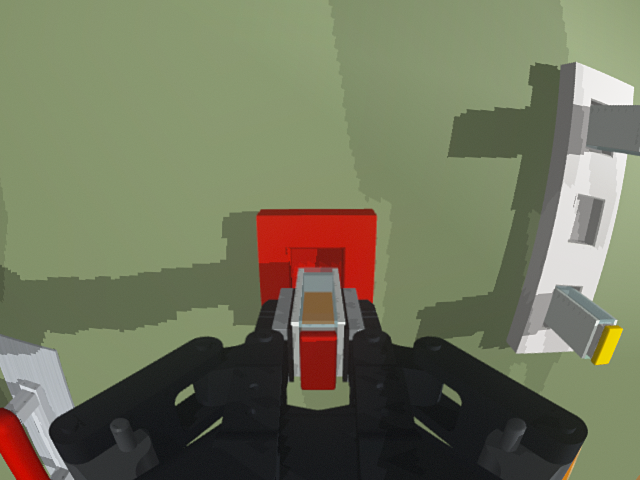

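The cell (319,340) sits square over the nest pocket (317,262), within 1 mm by measurement. I'll lower it.

>>> send_rows(
  commands=[
    [[0, 0, -6], [0, 0, 0]],
    [[0, 0, -12], [0, 0, 0]],
    [[0, 0, -17], [0, 0, 0]],
    [[0, 0, -21], [0, 0, 0]],
    [[0, 0, -23.5], [0, 0, 0]],
    [[0, 0, -23.5], [0, 0, 0]],
    [[0, 0, -23.5], [0, 0, 0]],
  ],
)

```text
clock: 8.45
eef_pos: [0.5495, 0.0645, 0.0228]
eef_rot: [-3.142, -0.0, -2.999]
contact_force: [-0.4, -1.1, 0.0]
gripper_width: 0.2
grip_force: 58.5
```

>>> send_rows(
  commands=[
    [[0, 0, -0.7], [0, 0, 0]],
    [[0, 0, -1.2], [0, 0, 0]],
    [[0, 0, -1.2], [0, 0, 0]],
    [[0, 0, -1.2], [0, 0, 0]],
  ],
)

```text
clock: 8.85
eef_pos: [0.5496, 0.0644, 0.0218]
eef_rot: [-3.142, 0.0, -2.999]
contact_force: [0.3, -0.2, 0.1]
gripper_width: 0.201
grip_force: 58.6
```

>>> send_rows(
  commands=[
    [[0, 0, 0], [0, 0, 0]],
    [[0, 0, 0], [0, 0, 0]],
    [[0, 0, 0], [0, 0, 0]],
    [[0, 0, 0], [0, 0, 0]],
    [[0, 0, 0], [0, 0, 0]],
    [[0, 0, 0], [0, 0, 0]],
  ],
  hand=45,
)

```text
clock: 9.45
eef_pos: [0.5495, 0.0645, 0.0216]
eef_rot: [3.142, -0.0, -2.999]
contact_force: [-0.0, -1.0, -0.4]
gripper_width: 0.524
grip_force: 0.0
```

>>> send_rows(
  commands=[
    [[0, 0, 5], [0, 0, 0]],
    [[0, 0, 18], [0, 0, 0]],
    [[0, 0, 38], [0, 0, 0]],
    [[0, 0, 58], [0, 0, 0]],
    [[0, 0, 78], [0, 0, 0]],
    [[0, 0, 90], [0, 0, 0]],
    [[0, 0, 90], [0, 0, 0]],
    [[0, 0, 90], [0, 0, 0]],
  ],
)

```text
clock: 10.25
eef_pos: [0.5494, 0.0644, 0.1117]
eef_rot: [-3.142, 0.0, -2.999]
contact_force: [0.9, 0.4, -0.3]
gripper_width: 0.533
grip_force: 0.0
```

```bash
python3 - <<'E'
from h import *
d,W=wrist("w4")
rect("red_cell_center",d,W,.06,.07)
rect("reject_nest",d,W,.011,.02)
rect("green_cell_center",d,W,.06,.07)
E
```

```text
10.25 [0.5494 0.0644 0.1117] [-3.1415e+00  2.0000e-04 -2.9995e+00] 0.0 [ 0.9  0.4 -0.3]
red_cell_center 0.55 846 [0.5487 0.0646 0.0647] ((549.4033203125, 64.64153289794922), (22.190927505493164, 11.650582313537598), 8.432421684265137)
reject_nest 0.77 5680 [0.5442 0.0638 0.0157] ((548.7159423828125, 64.51095581054688), (66.23452758789062, 58.239173889160156), 8.038185119628906)
green_cell_center 0.84 617 [0.4408 0.2108 0.0642] ((440.46563720703125, 212.11717224121094), (22.34349822998047, 14.451525688171387), 6.452505588531494)
```

View pics/w4.png

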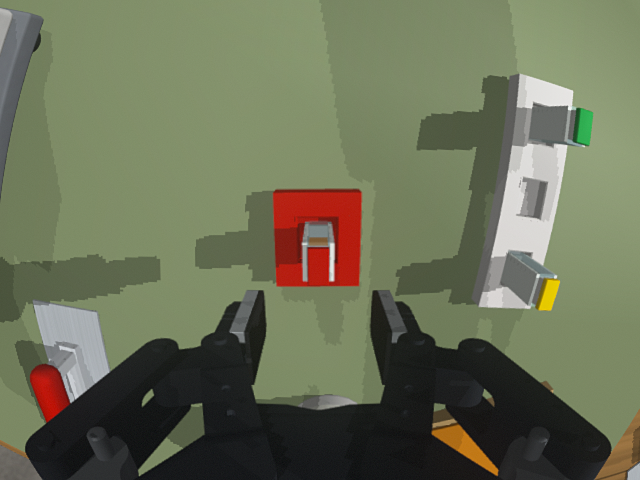

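Red stands upright in the nest (318,250). Next, green at (0.4404, 0.2127).

>>> send_rows(
  commands=[
    [[-8, 10, 5], [0, 0, -0.01]],
    [[-24, 33, 10], [0, 0, -0.03]],
    [[-43, 58, 10], [0, 0, -0.05]],
    [[-62, 84, 10], [0, 0, -0.07]],
    [[-80, 109, 10], [0, 0, -0.09]],
    [[-97, 132, 10], [0, 0, -0.1]],
    [[-107, 145, 10], [0, 0, -0.1]],
    [[-109, 148, 10], [0, 0, -0.1]],
  ],
)

```text
clock: 11.25
eef_pos: [0.4381, 0.2151, 0.1217]
eef_rot: [3.141, -0.001, -3.095]
contact_force: [-0.7, -0.4, -0.8]
gripper_width: 0.525
grip_force: 0.0
```

>>> send_rows(
  commands=[
    [[0, 0, 0], [0, 0, 0]],
    [[0, 0, -15], [0, 0, 0]],
    [[0, 0, -35], [0, 0, 0]],
    [[0, 0, -55], [0, 0, 0]],
    [[0, 0, -75], [0, 0, 0]],
    [[0, 0, -80], [0, 0, 0]],
    [[0, 0, -80], [0, 0, 0]],
    [[0, 0, -80], [0, 0, 0]],
  ],
)

```text
clock: 12.05
eef_pos: [0.4412, 0.2121, 0.0422]
eef_rot: [3.141, 0.001, -3.1]
contact_force: [-0.3, 0.3, -0.6]
gripper_width: 0.527
grip_force: 0.0
```

>>> send_rows(
  commands=[
    [[-0.5, 0.5, -10], [0, 0, 0]],
    [[-0.5, 0.5, -20.5], [0, 0, 0]],
    [[-0.5, 0.5, -20.5], [0, 0, 0]],
    [[-0.5, 0.5, -20.5], [0, 0, 0]],
  ],
)

```text
clock: 12.45
eef_pos: [0.4397, 0.2128, 0.0207]
eef_rot: [-3.141, -0.001, -3.099]
contact_force: [-0.2, 0.3, -0.6]
gripper_width: 0.528
grip_force: 0.0
```

>>> send_rows(
  commands=[
    [[0, 0, 0], [0, 0, 0]],
    [[0, 0, 0], [0, 0, 0]],
    [[0, 0, 0], [0, 0, 0]],
    [[0, 0, 0], [0, 0, 0]],
    [[0, 0, 0], [0, 0, 0]],
    [[0, 0, 0], [0, 0, 0]],
    [[0, 0, 0], [0, 0, 0]],
    [[0, 0, 0], [0, 0, 0]],
  ],
  hand=8,
)

```text
clock: 13.25
eef_pos: [0.4402, 0.2131, 0.0214]
eef_rot: [3.141, 0.0, -3.099]
contact_force: [0.2, 0.3, 4.8]
gripper_width: 0.204
grip_force: 58.7
```

>>> send_rows(
  commands=[
    [[0, 0, 4], [0, 0, 0]],
    [[0, 0, 12], [0, 0, 0]],
    [[0, 0, 30], [0, 0, 0]],
    [[0, 0, 55], [0, 0, 0]],
    [[0, 0, 85], [0, 0, 0]],
    [[0, 0, 115], [0, 0, 0]],
    [[0, 0, 145], [0, 0, 0]],
    [[0, 0, 160], [0, 0, 0]],
  ],
)

```text
clock: 14.05
eef_pos: [0.4408, 0.2133, 0.184]
eef_rot: [3.14, 0.003, -3.1]
contact_force: [0.1, -0.5, -0.1]
gripper_width: 0.204
grip_force: 58.4
```

>>> send_rows(
  commands=[
    [[3, -15, 5], [0, 0, -0.01]],
    [[8, -45, 15], [0, 0, -0.03]],
    [[13, -80, 15], [0, 0, -0.06]],
    [[19, -115, 15], [0, 0, -0.09]],
    [[25, -150, 15], [0, 0, -0.12]],
    [[31, -185, 15], [0, 0, -0.15]],
    [[37, -220, 15], [0, 0, -0.18]],
    [[42, -250, 15], [0, 0, -0.21]],
  ],
)

```text
clock: 14.85
eef_pos: [0.4808, -0.0405, 0.1954]
eef_rot: [-3.14, -0.002, 2.97]
contact_force: [0.7, 0.5, -0.2]
gripper_width: 0.2
grip_force: 58.4
```

>>> send_rows(
  commands=[
    [[5, -32, 0], [0, 0, -0.03]],
    [[11, -67, 0], [0, 0, -0.06]],
    [[17, -102, 0], [0, 0, -0.09]],
    [[23, -137, 0], [0, 0, -0.1]],
    [[29, -172, 0], [0, 0, -0.1]],
    [[35, -207, 0], [0, 0, -0.1]],
    [[37.5, -222, 0], [0, 0, -0.1]],
    [[38, -227, 0], [0, 0, -0.1]],
  ],
)

```text
clock: 15.65
eef_pos: [0.5185, -0.2665, 0.1952]
eef_rot: [-3.141, -0.002, 2.87]
contact_force: [0.3, 0.6, -0.7]
gripper_width: 0.204
grip_force: 58.5
```

>>> send_rows(
  commands=[
    [[0, 0, 0], [0, 0, 0]],
    [[0, 0, 0], [0, 0, 0]],
    [[0, 0, 0], [0, 0, 0]],
  ],
)

```text
clock: 15.95
eef_pos: [0.5201, -0.262, 0.1961]
eef_rot: [3.141, -0.001, 2.876]
contact_force: [-0.3, 0.3, 0.3]
gripper_width: 0.2
grip_force: 58.5
```

```bash
python3 - <<'E'
from h import *
d,W=wrist("w5")
q=rect("meter",d,W,.12,.135)
rect("meter",d,W,.026,.034)
q=rect("green_cell_center",d,W,.15,.3)
if q is not None: print(np.percentile(q[:,2],[5,50,95]).round(4))
ci=env.camera_info("wrist")
for n in("beam",): print(env.pinpoint("wrist",n)[:1])
# white floor line: bright pixels on bay floor
p=cv2.imread("pics/w5.png").min(2)
rel=(W-np.array([.5197,-.264,0]))[...,:2]; a=np.radians(-15.3); lx=rel@[np.cos(a),np.sin(a)]; ly=rel@[-np.sin(a),np.cos(a)]
m=(np.abs(lx)<.062)&(np.abs(ly)<.03)&(np.abs(W[...,2]-.03)<.006)&(d>0)
print(m.sum()); pv=p[m]; th=np.percentile(pv,90); print(np.percentile(pv,[10,50,90,97]))
k=m&(p>130); q=np.c_[lx[k],ly[k]]; print(k.sum(), q.min(0),q.max(0),np.median(q,0))
E
```

```text
15.95 [ 0.5201 -0.262   0.1961] [ 3.1406e+00 -7.0000e-04  2.8763e+00] 58.5 [-0.3  0.3  0.3]
green_cell_center 0.88 5778 [ 0.5139 -0.2595  0.2247] ((519.8745727539062, -260.973388671875), (18.953752517700195, 24.803348541259766), 75.49742126464844)
[0.1902 0.2303 0.24  ]
[{'at': [314.3, 241.7], 'p': 0.93}]
7449
[ 35.  39. 111. 156.]
425 [-0.03941943 -0.02995541] [0.06198569 0.02919811] [ 0.00435751 -0.00035737]
```

View pics/w5.png

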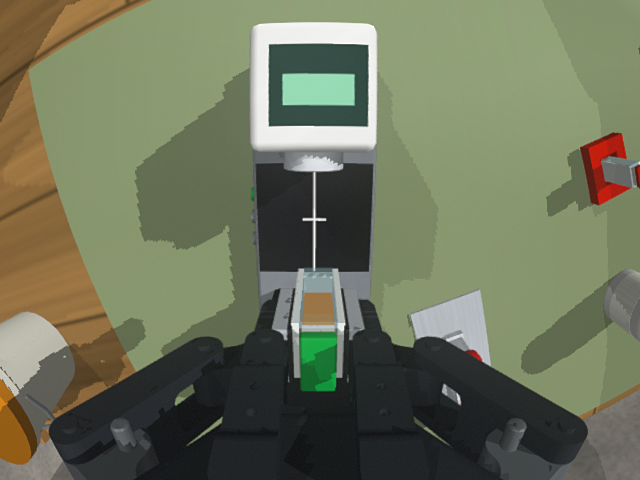

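The green cell is held (319,350) and the bay floor line runs along column 314, with its cross tick at (314,219). I'll fit the line precisely.

```bash
python3 - <<'E'
from h import *
d,W=wrist("w6")
p=cv2.imread("pics/w6.png").min(2)
o=np.array([.5197,-.264,0]); a=np.radians(-15.3); ex=np.array([np.cos(a),np.sin(a)]); ey=np.array([-ex[1],ex[0]])
rel=(W-o)[...,:2]; lx=rel@ex; ly=rel@ey
u,v=np.meshgrid(np.arange(640),np.arange(480))
b=(p>110)&(v>175)&(v<262)&(abs(u-314)<14)
l=b&(abs(u-314)<4)&(abs(v-219)>5)
c=np.polyfit(lx[l],ly[l],1); t=b&(abs(u-314)>=4)
print("line slope deg",np.degrees(c[0]),"off mm",c[1]*1e3,"z",np.median(W[l][:,2]))
print("tick n",t.sum(),"lx,ly",np.median(lx[t]),ly[t].min(),ly[t].max())
x0=np.median(lx[t]); print("cross world",o[:2]+ex*x0+ey*np.polyval(c,x0), "yaw",-15.3+np.degrees(c[0]))
w=(v<150)&(abs(u-314)<66)&(abs(W[...,2]-.127)<.006)&(d>0)
print("receiver top",w.sum(),cv2.minAreaRect((np.c_[lx[w],ly[w]]*1000).astype(np.float32)))
q=rect("green_cell_center",d,W,.236,.245)
# fresh top view: base and head symmetric fit of the meter
E
```

```text
16.2 [ 0.5201 -0.2635  0.1963] [3.1415e+00 1.0000e-04 2.8747e+00] 58.5 [-0.2 -0.5 -0.8]
line slope deg -0.1311617152901102 off mm -0.1442488805162773 z 0.03065994116979141
tick n 50 lx,ly 0.0005260560318177167 -0.010386785678629551 0.009207301961871828
cross world [ 0.52016903 -0.26427911] yaw -15.431161715290111
receiver top 16058 ((-100.46428680419922, -0.13343429565429688), (74.20191192626953, 76.73180389404297), 89.9554214477539)
green_cell_center 0.93 2113 [ 0.5186 -0.2622  0.2394] ((520.0197143554688, -262.6328125), (12.014434814453125, 23.242815017700195), 75.64838409423828)
```

>>> send_rows(
  commands=[
    [[-0.3, -1, -5], [0, 0, 0]],
    [[-0.3, -1, -20], [0, 0, 0]],
    [[-0.3, -1, -35], [0, 0, 0]],
    [[-0.3, -1, -50], [0, 0, 0]],
    [[-0.3, -1, -65], [0, 0, 0]],
    [[-0.3, -1, -80], [0, 0, 0]],
    [[-0.3, -1, -92], [0, 0, 0]],
    [[-0.3, -1, -100], [0, 0, 0]],
  ],
)

```text
clock: 17.1
eef_pos: [0.5192, -0.2649, 0.0949]
eef_rot: [3.141, -0.001, 2.874]
contact_force: [0.8, -0.1, -0.3]
gripper_width: 0.202
grip_force: 58.5
```

>>> send_rows(
  commands=[
    [[0, 0, -3], [0, 0, 0]],
    [[0, 0, -5.5], [0, 0, 0]],
    [[0, 0, -5.5], [0, 0, 0]],
    [[0, 0, -5.5], [0, 0, 0]],
    [[0, 0, -5.5], [0, 0, 0]],
    [[0, 0, -5.5], [0, 0, 0]],
  ],
)

```text
clock: 17.7
eef_pos: [0.5199, -0.2651, 0.091]
eef_rot: [-3.141, 0.001, 2.874]
contact_force: [0.1, -0.3, -0.5]
gripper_width: 0.207
grip_force: 58.5
```

```bash
python3 - <<'E'
from h import *
d,W=wrist("w7")
p=cv2.imread("pics/w7.png")
o=np.array([.5202,-.2643]); a=np.radians(-15.35); ex=np.array([np.cos(a),np.sin(a)]); ey=np.array([-ex[1],ex[0]])
for n,lo,hi in(("green_cell_center",.128,.142),):
    q=rect(n,d,W,lo,hi); r=q[:,:2]-o; x,y=r@ex*1e3,r@ey*1e3
    print("z",np.percentile(q[:,2],[5,50,95]).round(4),"lx",np.percentile(x,[1,99]),"ly",np.percentile(y,[1,50,99]))
e=(env.observe()["eef_pos"][:2]-o); print("tcp local mm",e@ex*1e3,e@ey*1e3)
pp,dd=env.capture("scene"); cv2.imwrite("pics/s7.png",cv2.resize(pp[100:260,170:380,::-1],None,fx=3,fy=3))
cv2.imwrite("pics/both.png",np.hstack([cv2.resize(p,(400,300)),cv2.resize(pp[100:250,170:370,::-1],(400,300))]))
E
```

```text
17.7 [ 0.5199 -0.2651  0.091 ] [-3.1415e+00  7.0000e-04  2.8738e+00] 58.5 [ 0.1 -0.3 -0.5]
green_cell_center 0.6 2173 [ 0.5182 -0.2638  0.134 ] ((519.8134765625, -264.360595703125), (12.074009895324707, 23.532943725585938), 73.90901947021484)
z [0.1315 0.1342 0.1352] lx [-11.29550848  10.15930008] ly [-5.95548318  0.00910321  5.7101273 ]
tcp local mm -0.18488118869501885 -0.8876652162931558
```

View pics/both.png

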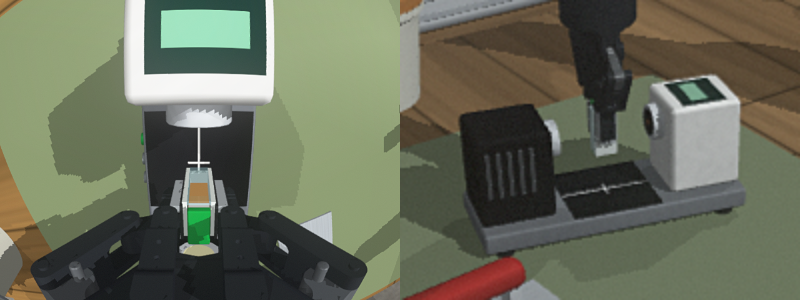

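The cell hangs upright between the two barrels in both views. Its lateral offset is under 1 mm, its centre height about 100.5 mm and its yaw error below 0.1°. I'll hand it in.

```bash
python3 -c "
from cell import env
print(env.job_done())"
```

```text
the job is handed in; nothing more can be done
None
```

The red reject stands released in the nest. The green cell is held upright in the meter bay, with the beam within about 1 mm of the middle of its windows by my measurements. The job is handed in, but no verdict was reported.

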